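# Run the dial gauge carriage up to its end stop

## Robot

A 6-joint arm with a two-finger parallel gripper is mounted at the origin on the work surface. World frame = base frame: x ahead of the robot, y to its left, z up, the work surface at z = 0. Lengths are in mm, angles in rad, forces in N, time in s.
With the tool pointing down it reaches from about 350 to 875 mm from the base axis. Payload 15.5 kg.
Tool frame: the origin (TCP) lies midway between the tips of the shut fingers; the grasp point (between the pads) lies 19 mm behind it; z points along the fingers, y is the line along which they close (so a half turn about z gives the same grasp; the last joint's range is limited). The gripper opens to 85 mm and grips with 20 to 120 N. Pads are 22 mm wide; open, the fingers measure 114 mm over their backs; the gripper's body (76 mm by 85 mm) begins 54 mm behind the grasp point. The pads swing forward as they close: fully open they stand 13 mm farther back than shut.
Start: joints at [1.081, 0.494, 1.345, -0, 1.302, -0.096], TCP at [240.385, 576.924, 231.277] pointing down, gripper open.
Joint ranges: [-2.91, 2.91], [-0.82, 2.16], [0.22, 2.67], [-1.22, 4.37], [0.12, 2.79], [-3.08, 3.08]. Speed limits (rad/s): [1.89, 1.89, 2.57, 3.01, 3.01, 3.01].

## Interface

Orientations are given as a rotation vector (axis times angle).
In Python, from workcell import status, capture, job gives the robot as it stands. The module is installed in compiled form; this text tells all that it offers.
- The arm moves only by the tool jog_arm, never from a script. Its arguments are lists of equal length, an entry for each row: "slide": the shift along the tool's x, y, z in m, a list of three; "turn": the turn, a rotation vector about the tool's x, y, z in rad, a list of three. In form: {"slide": [[dx, dy, dz], ...], "turn": [[rx, ry, rz], ...]}. A call has 1 to 12 rows; each row is the pose to reach, as a shift and turn from the pose commanded when the call began, along the tool's axes at that moment; what a row does not reach only later rows make up. A row lasts 1/12 s, in which the tool goes at most 41.7 mm and 7.16 degrees, less where a joint would pass 70% of its speed; a pose out of reach is approached as far as the arm can. A call with a gripper value outside its range is refused whole. "fingers" is the closure, from 0 (fully open) to 1 (shut), set as the call begins (left out, the last holds). The fingers move at their own pace and stop on an object; the grip force is fixed at half the most. Time passes only in rows, so rows that repeat a pose let the fingers close. It gives the time, the measured TCP pose, the force, the opening and the grip force at its end, in the units of the state.
- status.sense(): the state, without advancing time (a new reading comes with each control period).
- capture(name): name is "side" or "top"; returns a dict with "frame" (400x640x3 uint8, red, green, blue), "depth" (400x640 float32, mm along the optical axis (not along the pixel's ray), 0 where there is no reading), "intrinsics" (3x3 intrinsics, pixels), "k1" (the pictures are not rectified: a ray, as slopes to the right and down, at radius r is drawn at 1 + k1 r^2 times it, then the intrinsics apply), "position" and "attitude" of the camera in the world. Camera axes: x right, y down, z forward; pixel columns grow to the right and rows downward; lengths in mm; the calibration is good to about 2 mm. A picture is of the moment at which its call begins.
- job.close_job(): hands the job in; it is judged then, once.
The state is a dict: "time": time; "qpos": joint angles; "joint_vel": joint speeds; "effort": joint torques, N m; "eef_pos": TCP position; "orientation": TCP orientation; "ft_force": force on the tool from outside, world axes, zero at the start; "moment": the same for the moment, N m; "width": finger opening in mm; "gripper_force": force on a finger pad.
Only numpy, scipy, OpenCV 4.12 (cv2) and the standard library are available. Lean on these libraries where they do the work, as an engineer would, in place of code of your own. Each camera call takes 0.05 s, during which the arm holds its last target. There are 200 camera calls.

## Task

Bring the dial gauge into position for the next crankshaft reading: with a fingertip, press the red lock button on the gauge carriage down, and keep it down while you push the carriage along its rail all the way up against the orange end stop. Then let the button come back up so that the carriage locks there, and move clear. Nothing needs gripping or lifting; do not force the locked carriage or let the button up on the way, do not touch the dial gauge, and leave the spray can, torch and screwdriver where they are.

Things in the scene. Friction and masses are not known exactly. Their poses are not given: they have to be found in the camera images.
- bench: Grey base plate 270 x 420 x 20 mm, fixed flat on the table. Origin: centre of its underside. x axis: across it, away from the robot; y axis: along the steel rail. The rail (40 mm wide, 400 mm long, top 50 mm above the table) stands 70 mm to the -x side; a clamped crankshaft (top 130 mm above the table) lies parallel to it, 68 mm to the +x side.
- carriage (a joint): Slide of the aluminium gauge carriage (90 mm across the rail, 80 mm along it, deck 72 mm above the table) on the rail, m. Grows as it travels along the bench's -y axis towards the end stop; starts near 0, meets the stop at 0.19 to 0.25. Unlocked, about 2 N slides it; locked, a pin between teeth under the rail holds it (1 to 3 mm of play).
- push_wall (a point): Middle of the inner face of the yellow upright wall on the carriage's rear (+y) edge, to push or lean against: 60 mm wide, 7 mm thick, top 108 mm above the table, this face 37 mm behind the button's centre.
- carriage_face (a point): Centre of the carriage's leading (bench -y) end face, 61 mm above the table; axes as the bench's. The carriage is home when this face touches the stop face.
- stop_face (a point): Centre of the face of the fixed orange end stop (70 mm across the rail, 25 mm along it, top 82 mm above the table with the knob, 74 mm without) that the carriage runs against, 61 mm above the table; axes as the bench's. Its distance to carriage_face along the bench's y axis is the travel left.
- button_top (a point): Centre of the top of the round red lock button, 40 mm in diameter, on the carriage deck, 86 mm above the table when up; it sinks with the button. 36 mm behind the carriage's leading face and 18 mm to the robot's side (-x) of the rail's centre line.
- lock_button (a joint): Lock button, m pressed down: 0 up (carriage locked), 0.008 fully down; it unlocks at 0.0035. A spring holds it up: it starts to sink at about 3.5 N and is fully down at about 6.5 N. It counts as held down from 0.004 m, and as let up below 0.0025 m. It springs back when let go.
- dial_gauge: Round dial gauge, 50 mm in diameter, face up, on a bracket on the carriage's far (+x) side; its centre lies 85 mm from the button's centre along the bench's +x and 4 mm along +y, its top 96 mm above the table. Delicate: not to be touched. Origin: centre of the carriage at the rail's top (not at the dial).
- can_mid (a point): Centre, 80 mm up, of a spray can standing on the table beyond one end of the bench, 60 mm in diameter, about 160 mm tall.
- torch_mid (a point): Centre, 60 mm up, of a black torch standing on its head on the table beyond one end of the bench, 38 mm in diameter at the foot, 120 mm tall.
- screwdriver: Screwdriver about 190 mm long, 30 mm thick, lying on the table in front of the bench, roughly along the rail. Origin about the middle of its length, on its underside.
- spray_can: The same spray can; origin: centre of its foot.
- torch: The same torch; origin: centre of its foot.

How it is judged:
By the outcome, as a careful person would: the job done as asked, in the order asked, and still so for the second after the job is handed in, with the robot touching nothing.
It also fails if it takes over 38 s, if anything falls off the work surface, if the arm or the gripper's body presses on something with over 40 N, if the wrist force passes 120 N, or if a joint passes its speed limit or range.

## Working session

There is one attempt and no reset: what is moved stays moved. The work goes in short steps, Python scripts to look and compute and a tool call to move; the robot and the scene stay as the last step left them, time stands still between calls to the robot, and variables do not carry over. Pictures are saved under pics/ and viewed, at most 10 in all, crops included, and the job is handed in when it is done.

Besides the shell and the picture viewer there is one more tool, called after "Call:" in YAML: its name, and indented under it one key for each argument. jog_arm: Moves the arm, as the interface text tells. Its arguments: {"type":"object","properties":{"slide":{"type":"array"},"turn":{"type":"array"},"fingers":{"type":"number"}},"required":["slide","turn"]}

```bash
mkdir -p pics; cat > h.py <<'E'
import numpy as np, cv2
from scipy.spatial.transform import Rotation as R
from workcell import status, capture, job
def cloud(c):
    K=np.array(c["intrinsics"]);h,w=c["depth"].shape
    u,v=np.meshgrid(np.arange(w),np.arange(h))
    p=np.stack([u,v],-1).reshape(-1,1,2).astype(np.float64)
    D=np.array([c["k1"],0,0,0,0.])
    n=cv2.undistortPoints(p,K,D).reshape(h,w,2)
    d=c["depth"].astype(float)
    P=np.dstack([n*d[...,None],d])
    A=np.array(c["attitude"],float)
    Rm=A if A.shape==(3,3) else R.from_rotvec(A).as_matrix()
    W=P@Rm.T+np.array(c["position"])
    W[d==0]=np.nan
    return W
E
python3 - <<'E'
from h import *
for n in("top","side"):
    c=capture(n);np.savez(n+".npz",**c)
    cv2.imwrite(f"pics/{n}0.png",c["frame"][...,::-1]);print(n,c["position"],c["attitude"],c["k1"])
s=status.sense();print({k:np.round(v,3) for k,v in s.items()})
E
```

```text
top [373.61900417   6.18512752 886.45415236] [-2.09143109  2.14637967 -0.194014  ] -0.06690118434719367
side [ -86.38183346 -627.97828063  740.64253552] [-2.09454832  0.79443573 -0.41525507] -0.10327885427526946
{'time': np.float64(0.1), 'qpos': array([ 1.08 ,  0.494,  1.346,  0.   ,  1.302, -0.096]), 'joint_vel': array([ 0.001, -0.001, -0.001, -0.   , -0.001,  0.001]), 'effort': array([ 2.0000e-03, -8.8358e+01, -3.8456e+01, -0.0000e+00,  5.0000e-03,
       -0.0000e+00]), 'eef_pos': array([240.237, 576.637, 230.742]), 'orientation': array([-6.16e-01, -3.08e+00,  2.00e-03]), 'ft_force': array([-0.169, -1.445, -0.049]), 'moment': array([ 0.04 , -0.025, -0.026]), 'gripper_force': np.float64(0.0), 'width': np.float64(85.639)}
```

View pics/top0.png

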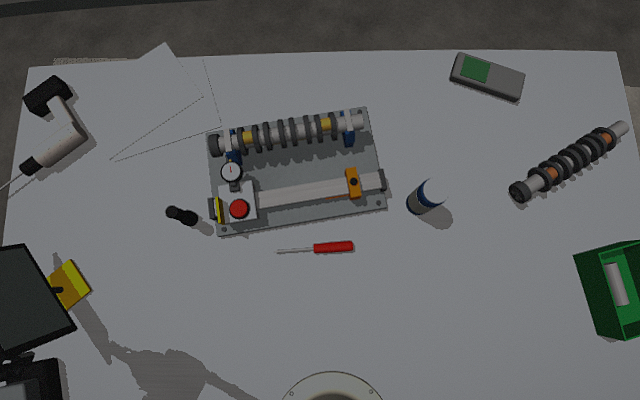

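View pics/side0.png

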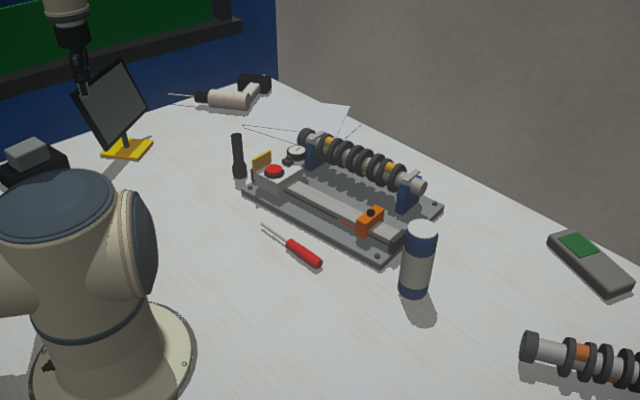

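The top view shows the button at (239,208), wall at (218,209), stop at (353,183), dial at (231,172), torch at (180,215), can at (425,197) and screwdriver at (320,248). The side view agrees.

```bash
python3 - <<'E'
from h import *
def cl(m,W,lab,mn=25):
    n,L,st,ce=cv2.connectedComponentsWithStats(m.astype(np.uint8))
    for i in range(1,n):
        if st[i,4]>=mn:
            P=W[L==i];P=P[~np.isnan(P[:,0])]
            if len(P): print(lab,ce[i].round(),st[i,4],'med',np.median(P,0).round(1),'lo',np.percentile(P,3,axis=0).round(),'hi',np.percentile(P,97,axis=0).round())
for n in("top","side"):
    c=dict(np.load(n+".npz"));W=cloud(c);hsv=cv2.cvtColor(c["frame"],cv2.COLOR_RGB2HSV);H,S,V=[hsv[...,i].astype(int) for i in range(3)]
    z=W[...,2];roi=(W[...,0]>300)&(W[...,0]<800)&(abs(W[...,1])<400)&(z>3)
    print(n)
    cl(roi&((H<5)|(H>174))&(S>150)&(V>80),W,'red')
    cl(roi&(H>=8)&(H<19)&(S>150)&(V>80),W,'orange')
    cl(roi&(H>=21)&(H<34)&(S>120)&(V>80),W,'yellow')
    cl(roi&(abs(z-50)<4)&(S<60),W,'rail',100)
    m=roi&(abs(z-72)<4)&(S<60); cl(m,W,'deck',60)
    m=roi&(abs(z-20)<5)&(S<60); P=W[m]; print('plate',cv2.minAreaRect(P[:,:2].astype(np.float32)))
    cl(roi&(z>135),W,'tall',20); cl(roi&(z>85)&(V<70),W,'dark',20)
    m=roi&(abs(z-50)<4)&(S<60);n_,L,st,_=cv2.connectedComponentsWithStats(m.astype(np.uint8));i=1+np.argmax(st[1:,4]);P=W[L==i][:,:2].astype(np.float32)
    print('raildir',cv2.fitLine(P,cv2.DIST_HUBER,0,.01,.01).ravel())
E
```

```text
top
red [238. 208.] 229 med [511.2 199.4  86.2] lo [495. 183.  83.] hi [528. 216.  89.]
red [333. 247.] 342 med [423.  -15.6  23.8] lo [413. -56.  19.] hi [434.  29.  27.]
orange [353. 182.] 248 med [565.8 -62.1  74.2] lo [536. -76.  66.] hi [601. -49.  78.]
yellow [325. 122.] 69 med [698.3  -2.  117.4] lo [691. -13. 114.] hi [709.   7. 120.]
yellow [247. 135.] 63 med [672.2 175.4 117.5] lo [665. 166. 114.] hi [680. 184. 120.]
yellow [218. 209.] 68 med [505.2 239.8 107.8] lo [478. 234. 105.] hi [533. 246. 110.]
rail [371. 181.] 396 med [ 574.8 -107.2   50.4] lo [ 556. -138.   47.] hi [596. -81.  53.]
rail [301. 192.] 1543 med [551.5  58.7  50.2] lo [524. -44.  47.] hi [579. 160.  53.]
deck [238. 199.] 857 med [539.5 200.8  72.1] lo [486. 165.  70.] hi [574. 246.  75.]
plate ((582.0149536132812, 66.07931518554688), (345.7949523925781, 571.91064453125), 8.414478302001953)
tall [434. 191.] 647 med [ 523.2 -221.8  159.4] lo [ 499. -248.  139.] hi [ 549. -198.  162.]
dark [283. 135.] 1722 med [672.6  95.3 109.9] lo [638. -26.  88.] hi [711. 214. 124.]
dark [358. 128.] 25 med [691.7 -80.4 
[... 2036 characters left out ...]
i [684. 157. 123.]
dark [348. 153.] 324 med [659.9 102.6 109.4] lo [644.  86.  86.] hi [698. 130. 124.]
dark [296. 156.] 100 med [578.3 195.6  92.4] lo [562. 188.  86.] hi [607. 219.  97.]
dark [362. 159.] 172 med [666.4  65.6 109. ] lo [653.  60.  87.] hi [709.  71. 123.]
dark [376. 167.] 278 med [671.1  28.  107.2] lo [658.   2.  86.] hi [709.  38. 122.]
dark [395. 175.] 158 med [679.6 -26.4 106.3] lo [664. -30.  86.] hi [721. -20. 122.]
dark [409. 245.] 142 med [ 494.8 -224.8  132.6] lo [ 493. -237.  118.] hi [ 503. -207.  147.]
dark [432. 249.] 61 med [ 522.2 -257.1  128.9] lo [ 512. -258.  118.] hi [ 530. -254.  146.]
raildir [ 1.4322361e-01 -9.8969036e-01  5.4557367e+02  6.1572491e+01]
```

```bash
cat >> h.py <<'E'
d=np.array([.1445,-.9895,0]); B=np.array([510,198,86.])
def st():
    s=status.sense();p=np.array(s["eef_pos"]);M=R.from_rotvec(s["orientation"]).as_matrix()
    print('t',s["time"],'p',p.round(1),'F',np.round(s["ft_force"],1),'w',round(float(s["width"]),1),'axes',M.round(3).tolist())
    print('along',((p-B)@d).round(1),'across',((p-B)@[.9895,.1445,0]).round(1))
    return p,M
E
python3 - <<'E'
from h import *
p,M=st()
T=B-12*d; T[2]=230.7
print(M.T@(T-p))
# wanted tool y=-d, z down
y=-d;z=np.array([0,0,-1.]);x=np.cross(y,z);G=np.stack([x,y,z],1)
print(R.from_matrix(M.T@G).as_rotvec())
E
```

```text
t 0.1 p [240.2 576.6 230.7] F [-0.2 -1.4 -0. ] w 85.6 axes [[-0.923, 0.385, -0.001], [0.385, 0.923, -0.001], [0.0, -0.001, -1.0]]
along -413.6 across -212.2
[-3.88471444e+02 -2.35465716e+02  2.57760830e-01]
[-1.05131987e-03 -4.14970303e-04 -5.39790185e-01]
```

Call:
jog_arm:
  slide:
    - [-0.02, -0.012, 0]
    - [-0.05, -0.03, 0]
    - [-0.085, -0.052, 0]
    - [-0.12, -0.073, 0]
    - [-0.155, -0.094, 0]
    - [-0.19, -0.115, 0]
    - [-0.225, -0.136, 0]
    - [-0.26, -0.158, 0]
    - [-0.295, -0.179, 0]
    - [-0.33, -0.2, 0]
    - [-0.365, -0.221, 0]
    - [-0.388, -0.235, 0]
  turn:
    - [0, 0, -0.04]
    - [0, 0, -0.08]
    - [0, 0, -0.13]
    - [0, 0, -0.18]
    - [0, 0, -0.23]
    - [0, 0, -0.28]
    - [0, 0, -0.33]
    - [0, 0, -0.38]
    - [0, 0, -0.43]
    - [0, 0, -0.47]
    - [0, 0, -0.51]
    - [0, 0, -0.54]
  fingers: 1

```text
time: 1.1
eef_pos: [509.8, 207.8, 231.1]
orientation: [-0.229, 3.133, -0.001]
ft_force: [-0.1, -0.3, -0.4]
width: -0.1
gripper_force: 0.0
```

Call:
jog_arm:
  slide:
    - [0, 0, 0]
    - [0, 0, 0]
    - [0, 0, 0]
    - [0, 0, 0]
  turn:
    - [0, 0, 0]
    - [0, 0, 0]
    - [0, 0, 0]
    - [0, 0, 0]

```text
time: 1.43
eef_pos: [507.4, 211.6, 231.2]
orientation: [0.229, -3.133, -0.0]
ft_force: [0.1, 0.2, -0.1]
width: -0.3
gripper_force: 0.0
```

```bash
python3 - <<'E'
from h import *
p,M=st()
T=B-12*d; T[2]=100
print(M.T@(T-p))
c=capture("side");f=c["frame"][60:260,150:470]
cv2.imwrite("pics/s1.png",cv2.resize(f[...,::-1],None,fx=2.4,fy=2.4,interpolation=cv2.INTER_CUBIC))
E
```

```text
t 1.4333 p [507.4 211.6 231.2] F [ 0.1  0.2 -0.1] w -0.3 axes [[-0.989, -0.145, -0.001], [-0.145, 0.989, 0.0], [0.001, 0.0, -1.0]]
along -13.8 across -0.6
[ -0.6719969   -1.84898434 131.16039651]
```

View pics/s1.png

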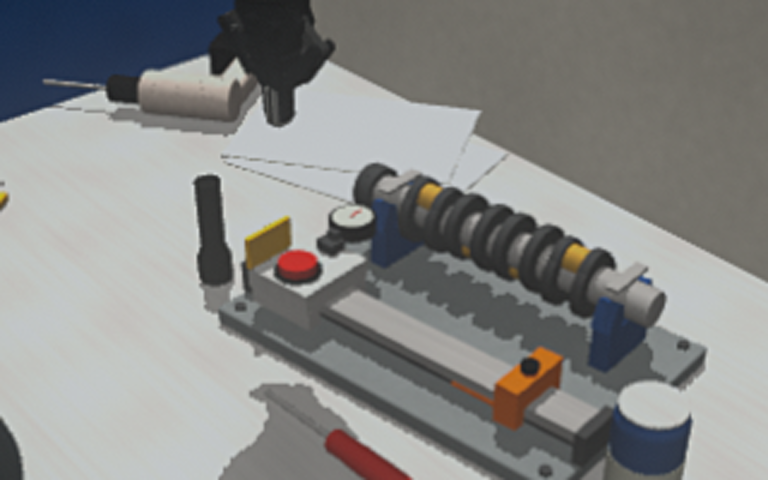

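The crop shows the shut fingertip at (278,115), high above the button (297,265). There is clear room to the dial, wall and torch, so I descend to just above the button.

Call:
jog_arm:
  slide:
    - [0, -0.001, 0.02]
    - [0, -0.002, 0.04]
    - [0, -0.003, 0.06]
    - [0, -0.003, 0.08]
    - [0, -0.003, 0.1]
    - [0, -0.003, 0.115]
    - [0, -0.003, 0.125]
    - [0, -0.003, 0.132]
    - [0, -0.003, 0.136]
    - [0, -0.003, 0.136]
    - [0, -0.003, 0.136]
    - [0, -0.003, 0.136]
  turn:
    - [0, 0, 0]
    - [0, 0, 0]
    - [0, 0, 0]
    - [0, 0, 0]
    - [0, 0, 0]
    - [0, 0, 0]
    - [0, 0, 0]
    - [0, 0, 0]
    - [0, 0, 0]
    - [0, 0, 0]
    - [0, 0, 0]
    - [0, 0, 0]

```text
time: 2.48
eef_pos: [509.0, 208.0, 96.0]
orientation: [-0.228, 3.132, 0.0]
ft_force: [-0.1, -0.1, 1.0]
width: 0.3
gripper_force: 0.0
```

Call:
jog_arm:
  slide:
    - [0, 0, 0.002]
    - [0, 0, 0.004]
    - [0, 0, 0.006]
    - [0, 0, 0.008]
    - [0, 0, 0.01]
    - [0, 0, 0.011]
    - [0, 0, 0.012]
    - [0, 0, 0.012]
    - [0, 0, 0.012]
  turn:
    - [0, 0, 0]
    - [0, 0, 0]
    - [0, 0, 0]
    - [0, 0, 0]
    - [0, 0, 0]
    - [0, 0, 0]
    - [0, 0, 0]
    - [0, 0, 0]
    - [0, 0, 0]

```text
time: 3.23
eef_pos: [508.6, 207.8, 83.3]
orientation: [0.228, -3.133, 0.0]
ft_force: [-0.5, -0.1, 2.6]
width: -0.1
gripper_force: 2.0
```

Call:
jog_arm:
  slide:
    - [0, 0, 0.001]
    - [0, 0, 0.002]
    - [0, 0, 0.003]
    - [0, 0, 0.003]
    - [0, 0, 0.003]
  turn:
    - [0, 0, 0]
    - [0, 0, 0]
    - [0, 0, 0]
    - [0, 0, 0]
    - [0, 0, 0]

```text
time: 3.65
eef_pos: [508.6, 207.8, 80.3]
orientation: [-0.228, 3.133, -0.0]
ft_force: [-1.1, -0.3, 5.2]
width: -0.3
gripper_force: 2.6
```

Call:
jog_arm:
  slide:
    - [0, 0, 0.001]
    - [0, 0, 0.002]
    - [0, 0, 0.003]
    - [0, 0, 0.003]
    - [0, 0, 0.003]
  turn:
    - [0, 0, 0]
    - [0, 0, 0]
    - [0, 0, 0]
    - [0, 0, 0]
    - [0, 0, 0]

```text
time: 4.07
eef_pos: [508.7, 207.9, 77.9]
orientation: [-0.228, 3.133, 0.0]
ft_force: [-3.3, -0.6, 16.3]
width: -0.3
gripper_force: 8.1
```

Call:
jog_arm:
  slide:
    - [0, -0.001, 0]
    - [0, -0.003, 0]
    - [0, -0.006, 0]
    - [0, -0.01, 0]
    - [0, -0.015, 0]
    - [0, -0.02, 0]
    - [0, -0.025, 0]
    - [0, -0.03, 0]
    - [0, -0.03, 0]
  turn:
    - [0, 0, 0]
    - [0, 0, 0]
    - [0, 0, 0]
    - [0, 0, 0]
    - [0, 0, 0]
    - [0, 0, 0]
    - [0, 0, 0]
    - [0, 0, 0]
    - [0, 0, 0]

```text
time: 4.82
eef_pos: [513.2, 177.5, 77.8]
orientation: [-0.227, 3.133, -0.0]
ft_force: [-3.0, -1.2, 16.2]
width: -0.0
gripper_force: 8.0
```

```bash
cat > meas.py <<'E'
import sys
from h import *
p,M=st()
c=capture("side");W=cloud(c);hsv=cv2.cvtColor(c["frame"],cv2.COLOR_RGB2HSV);H,S,V=[hsv[...,i].astype(int) for i in range(3)]
roi=(W[...,0]>440)&(W[...,0]<620)&(abs(W[...,1])<300)
y=W[roi&(H>=21)&(H<34)&(S>120)&(V>80)&(W[...,2]>90)]
r=W[roi&((H<5)|(H>174))&(S>150)&(V>80)&(W[...,2]>70)]
o=W[roi&(H>=8)&(H<19)&(S>150)&(V>80)&(abs(W[...,2]-74)<4)]
for n,q in(("yellow",y),("red",r),("orange",o)):
    if len(q): a=(q-B)@d; print(n,len(q),'along med',np.median(a).round(1),np.percentile(a,[3,97]).round(1),'z',np.median(q[:,2]).round(1))
cv2.imwrite(f"pics/{sys.argv[1]}.png",cv2.resize(c["frame"][100:300,200:460,::-1],None,fx=2.6,fy=2.6,interpolation=cv2.INTER_CUBIC))
E
python3 meas.py s2; python3 - <<'E'
E
```

```text
t 4.8167 p [513.2 177.5  77.8] F [-3.  -1.2 16.2] w -0.0 axes [[-0.99, -0.144, 0.001], [-0.144, 0.99, -0.0], [-0.001, -0.0, -1.0]]
along 20.8 across 0.2
yellow 5 along med -9.0 [-9.7 -6.9] z 108.2
red 86 along med 36.7 [22.7 49.5] z 78.8
orange 227 along med 272.4 [257.6 282.3] z 74.3
```

View pics/s2.png

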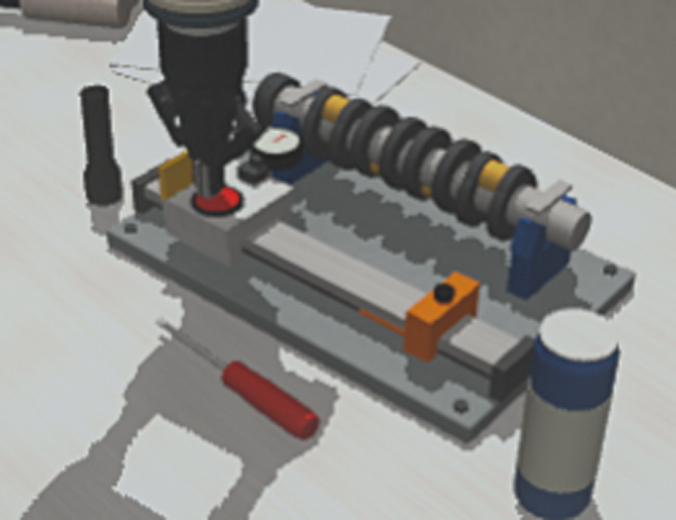

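The carriage moved with the fingertip: the button at (217,200) is down, and the wall at (175,175) is behind the tip. About 190 mm is left to the stop (440,315).

Call:
jog_arm:
  slide:
    - [0, -0.002, 0]
    - [0, -0.006, 0]
    - [0, -0.012, 0]
    - [0, -0.02, 0]
    - [0, -0.028, 0]
    - [0, -0.036, 0]
    - [0, -0.044, 0]
    - [0, -0.052, 0]
    - [0, -0.06, 0]
    - [0, -0.066, 0]
    - [0, -0.07, 0]
    - [0, -0.07, 0]
  turn:
    - [0, 0, 0]
    - [0, 0, 0]
    - [0, 0, 0]
    - [0, 0, 0]
    - [0, 0, 0]
    - [0, 0, 0]
    - [0, 0, 0]
    - [0, 0, 0]
    - [0, 0, 0]
    - [0, 0, 0]
    - [0, 0, 0]
    - [0, 0, 0]

```text
time: 5.87
eef_pos: [523.3, 108.1, 77.8]
orientation: [-0.227, 3.133, -0.0]
ft_force: [-3.3, -1.7, 16.2]
width: 0.1
gripper_force: 8.1
```

Call:
jog_arm:
  slide:
    - [0, -0.002, 0]
    - [0, -0.006, 0]
    - [0, -0.012, 0]
    - [0, -0.02, 0]
    - [0, -0.028, 0]
    - [0, -0.036, 0]
    - [0, -0.044, 0]
    - [0, -0.052, 0]
    - [0, -0.06, 0]
    - [0, -0.066, 0]
    - [0, -0.07, 0]
    - [0, -0.07, 0]
  turn:
    - [0, 0, 0]
    - [0, 0, 0]
    - [0, 0, 0]
    - [0, 0, 0]
    - [0, 0, 0]
    - [0, 0, 0]
    - [0, 0, 0]
    - [0, 0, 0]
    - [0, 0, 0]
    - [0, 0, 0]
    - [0, 0, 0]
    - [0, 0, 0]

```text
time: 6.87
eef_pos: [533.5, 38.8, 77.8]
orientation: [-0.227, 3.133, -0.001]
ft_force: [-2.9, -3.0, 16.9]
width: -0.0
gripper_force: 8.1
```

```bash
python3 meas.py s3
```

```text
t 6.8667 p [533.5  38.8  77.8] F [-2.9 -3.  16.9] w -0.0 axes [[-0.99, -0.144, 0.001], [-0.144, 0.99, -0.0], [-0.001, -0.0, -1.0]]
along 160.9 across 0.3
yellow 22 along med 132.3 [129.7 138. ] z 108.6
red 111 along med 176.5 [160.6 190.2] z 78.4
orange 230 along med 272.4 [257.  282.1] z 74.2
```

View pics/s3.png

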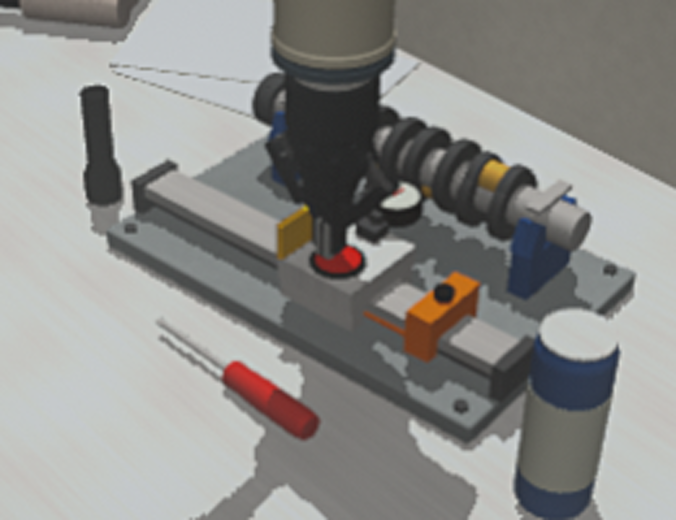

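The button (337,260) is still down and the carriage is about 50 mm from the orange stop (430,315). I go 40 mm, then creep.

Call:
jog_arm:
  slide:
    - [0, -0.002, 0]
    - [0, -0.005, 0]
    - [0, -0.01, 0]
    - [0, -0.015, 0]
    - [0, -0.02, 0]
    - [0, -0.025, 0]
    - [0, -0.03, 0]
    - [0, -0.034, 0]
    - [0, -0.037, 0]
    - [0, -0.039, 0]
    - [0, -0.04, 0]
    - [0, -0.04, 0]
  turn:
    - [0, 0, 0]
    - [0, 0, 0]
    - [0, 0, 0]
    - [0, 0, 0]
    - [0, 0, 0]
    - [0, 0, 0]
    - [0, 0, 0]
    - [0, 0, 0]
    - [0, 0, 0]
    - [0, 0, 0]
    - [0, 0, 0]
    - [0, 0, 0]

```text
time: 7.92
eef_pos: [539.3, -0.3, 77.9]
orientation: [-0.227, 3.132, -0.0]
ft_force: [-2.7, -0.8, 15.4]
width: -0.1
gripper_force: 7.8
```

Call:
jog_arm:
  slide:
    - [0, -0.001, 0]
    - [0, -0.002, 0]
    - [0, -0.003, 0]
    - [0, -0.004, 0]
    - [0, -0.005, 0]
    - [0, -0.006, 0]
    - [0, -0.006, 0]
    - [0, -0.006, 0]
  turn:
    - [0, 0, 0]
    - [0, 0, 0]
    - [0, 0, 0]
    - [0, 0, 0]
    - [0, 0, 0]
    - [0, 0, 0]
    - [0, 0, 0]
    - [0, 0, 0]

```text
time: 8.58
eef_pos: [540.1, -6.1, 77.8]
orientation: [-0.228, 3.133, -0.0]
ft_force: [-2.9, -0.1, 15.8]
width: -0.3
gripper_force: 7.9
```

Call:
jog_arm:
  slide:
    - [0, -0.001, 0]
    - [0, -0.002, 0]
    - [0, -0.003, 0]
    - [0, -0.003, 0]
    - [0, -0.003, 0]
  turn:
    - [0, 0, 0]
    - [0, 0, 0]
    - [0, 0, 0]
    - [0, 0, 0]
    - [0, 0, 0]

```text
time: 9.0
eef_pos: [540.6, -9.0, 77.8]
orientation: [-0.228, 3.133, -0.0]
ft_force: [-2.7, 0.1, 15.3]
width: -0.3
gripper_force: 7.9
```

```bash
python3 meas.py s4
```

```text
t 9.0 p [540.6  -9.   77.8] F [-2.7  0.1 15.3] w -0.3 axes [[-0.989, -0.145, 0.001], [-0.145, 0.989, -0.0], [-0.001, -0.0, -1.0]]
along 209.3 across 0.3
yellow 29 along med 181.3 [177.9 184.9] z 108.5
red 123 along med 224.7 [206.8 237.5] z 78.5
orange 228 along med 272.2 [257.4 282.3] z 74.4
```

Call:
jog_arm:
  slide:
    - [0, -0.001, 0]
    - [0, -0.002, 0]
    - [0, -0.003, 0]
    - [0, -0.003, 0]
    - [0, -0.003, 0]
  turn:
    - [0, 0, 0]
    - [0, 0, 0]
    - [0, 0, 0]
    - [0, 0, 0]
    - [0, 0, 0]

```text
time: 9.47
eef_pos: [540.9, -11.0, 77.9]
orientation: [-0.227, 3.133, 0.002]
ft_force: [-3.3, 9.8, 17.2]
width: 0.0
gripper_force: 8.9
```

Call:
jog_arm:
  slide:
    - [0, -0.001, 0]
    - [0, -0.002, 0]
    - [0, -0.003, 0]
    - [0, -0.003, 0]
    - [0, -0.003, 0]
  turn:
    - [0, 0, 0]
    - [0, 0, 0]
    - [0, 0, 0]
    - [0, 0, 0]
    - [0, 0, 0]

```text
time: 9.88
eef_pos: [541.5, -14.0, 77.9]
orientation: [-0.227, 3.132, 0.002]
ft_force: [-2.8, 10.0, 17.0]
width: 0.4
gripper_force: 8.4
```

```bash
python3 meas.py s5
```

```text
t 9.8833 p [541.5 -14.   77.9] F [-2.8 10.  17. ] w 0.4 axes [[-0.99, -0.144, 0.001], [-0.144, 0.99, 0.001], [-0.001, 0.001, -1.0]]
along 214.3 across 0.5
yellow 40 along med 182.0 [178.8 192.6] z 107.9
red 104 along med 227.4 [208.7 238.4] z 78.4
orange 228 along med 272.3 [257.6 282. ] z 74.3
```

The forward force rose to 10 N and the tip now slips while the carriage stands still, so it is home. I lift straight up.

Call:
jog_arm:
  slide:
    - [0, 0, -0.002]
    - [0, 0, -0.004]
    - [0, 0, -0.007]
    - [0, 0, -0.011]
    - [0, 0, -0.016]
    - [0, 0, -0.023]
    - [0, 0, -0.035]
    - [0, 0, -0.05]
    - [0, 0, -0.07]
    - [0, 0, -0.09]
    - [0, 0, -0.11]
    - [0, 0, -0.13]
  turn:
    - [0, 0, 0]
    - [0, 0, 0]
    - [0, 0, 0]
    - [0, 0, 0]
    - [0, 0, 0]
    - [0, 0, 0]
    - [0, 0, 0]
    - [0, 0, 0]
    - [0, 0, 0]
    - [0, 0, 0]
    - [0, 0, 0]
    - [0, 0, 0]

```text
time: 10.93
eef_pos: [540.9, -14.9, 208.7]
orientation: [0.228, -3.133, 0.0]
ft_force: [-0.3, 0.4, -0.1]
width: -0.2
gripper_force: 0.0
```

Call:
jog_arm:
  slide:
    - [0, 0, -0.02]
    - [0, 0, -0.03]
    - [0, 0, -0.03]
    - [0, 0, -0.03]
    - [0, 0, -0.03]
  turn:
    - [0, 0, 0]
    - [0, 0, 0]
    - [0, 0, 0]
    - [0, 0, 0]
    - [0, 0, 0]

```text
time: 11.35
eef_pos: [540.6, -14.8, 236.3]
orientation: [0.228, -3.132, -0.0]
ft_force: [-0.4, 0.5, 0.1]
width: 0.1
gripper_force: 0.0
```

```bash
python3 meas.py s6
```

```text
t 11.35 p [540.6 -14.8 236.3] F [-0.4  0.5  0.1] w 0.1 axes [[-0.989, -0.145, -0.002], [-0.145, 0.989, 0.0], [0.001, 0.0, -1.0]]
along 215.0 across -0.5
yellow 52 along med 181.0 [177.2 183.7] z 107.9
red 190 along med 222.7 [203.5 238.4] z 86.0
orange 224 along med 272.6 [257.6 282.2] z 74.3
```

View pics/s6.png

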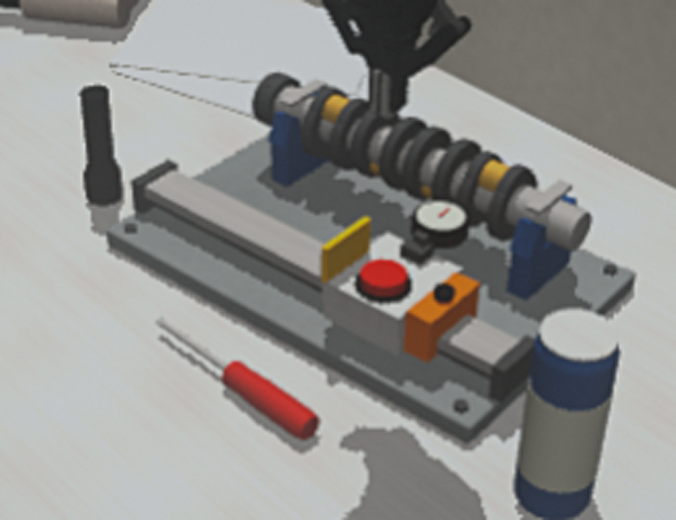

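The button (384,278) is back up at z 86. The carriage sits against the orange stop (420,320) with no gap visible, and the tool is clear.

```bash
python3 -c "
from workcell import job
print(job.close_job())"
```

```text
the job is handed in; nothing more can be done
None
```

The carriage was pushed up against the orange end stop with the lock button held down. The button has come back up, the arm is clear, and the job was handed in at about 11.4 s; no verdict came back.

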